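Hang a converter on the spring-balanced arm

TASK

Take the blue converter with the bare metal stub on top and hang it by its black flange in the yellow fork of the spring-balanced arm, the neck between the prongs and the flange lying flat behind the upturned prong tips. Keep hold while the arm sinks slowly under the weight (the fork should never move faster than a few centimetres a second), and let go only once the spring carries the whole load, so that the fork neither drops nor springs up on release. Do not force the converter against the fork or disturb the other things on the bench.

Things in the scene. Friction and masses are not known exactly. Their poses are not given: they have to be found in the camera images.
- converter: The load: upright round part standing on the bench. From the bottom: blue housing 52 mm diameter, 60 mm high; steel neck 22 mm diameter, 32 mm high; black flange 48 mm diameter, 6 mm thick; bare aluminium stub 28 mm diameter, 52 mm high; 150 mm in all. Its weight varies from 0.3 to 1.0 kg. Origin: centre of its underside, z up.
- converter_flange (a point): Centre of the underside of the converter's black flange, 92 mm above the converter's underside; this face rests on the fork.
- converter_grip (a point): Point on the axis of the stub, 130 mm above the converter's underside (38 mm above the flange underside, 20 mm below the stub's top): grip the stub here from above.
- seat (a point): Point on the fork's top face, midway between the prongs, where the centre of the flange's underside belongs. x axis: level, from the fork's open mouth towards the stand; z up. Unloaded it is about 254 mm above the bench and it can sink by 132 mm to a lower stop. The flange comes in from -x above the prong tips, then down; it has about 3 mm of play each way.
- fork: Yellow fork on the arm's end, kept level by links. Prongs along x, 28 mm apart, 17 mm wide, 10 mm thick; closed throat 14 mm behind the seat (+x). Upturned tips, 8 mm thick, 7 mm high, inner faces 28 mm before the seat (-x). A lightly damped spring holds it up: it yields from roughly 0.5 N, then sinks some 13 mm per newton. Origin: its pivot, 50 mm behind and 10 mm below the seat.
- capped: Bystander, not to be hung: blue cylinder 52 mm diameter, 70 mm high with a copper band and a black cap 42 mm diameter, 18 mm high. Origin: centre of its underside.
- spool: Bystander: white spool, 54 mm diameter, 40 mm high, standing on its flange. Origin: centre of its underside.
- tape: Bystander: yellow ring roll, 76 mm diameter, 20 mm high, lying flat. Origin: centre of its underside.
- stand: Fixed grey stand of the spring-balanced arm. Origin: on the bench right below the raised seat; x as the seat's x. The arm is hinged 281 mm along +x and 178 mm up, is 240 mm long from hinge to fork pivot, and points 0.28 rad upwards to the fork when raised. So the sinking seat moves on an arc of 240 mm radius: up to 9 mm outwards (-x) until the arm is level (66 mm down), then back.

How it is judged:
By the outcome, as a careful person would: the job done as asked, in the order asked, and still so for the second after the job is handed in, with the robot touching nothing.
It also fails if it takes over 72 s, if anything falls off the work surface, if the arm or the gripper's body presses on something with over 40 N, if the wrist force passes 120 N, or if a joint passes its speed limit or range.

ROBOT

A 6-joint arm with a two-finger parallel gripper is mounted at the origin on the work surface. World frame = base frame: x ahead of the robot, y to its left, z up, the work surface at z = 0. Lengths are in m, angles in rad, forces in N, time in s.
With the tool pointing down it reaches from about 0.3 to 0.775 m from the base axis. Payload 14.6 kg.
Tool frame: the origin (TCP) lies on the front face of the gripper's body, between the roots of the fingers; the fingertips stand 97 mm ahead of it and the grasp point (between the pads) lies 78 mm ahead of it; z points along the fingers, x is the direction in which the jaws open and shut, and the axes are right-handed (so a half turn about z gives the same grasp; the last joint's range is limited). The gripper opens to 94 mm and grips with 3 to 60 N. Pads are 16 mm wide; open, the fingers measure 119 mm over their backs; the gripper's body (75 mm by 177 mm) begins 78 mm behind the grasp point.
Start: joints at [-1.258, 0.3, 1.521, -0, 1.321, -0.067], TCP at [0.204, -0.511, 0.303] pointing down, gripper open.
Joint ranges: [-3.03, 3.03], [-0.79, 2.21], [0.23, 2.52], [-1.04, 4.18], [0, 3.07], [-2.55, 2.55]. Speed limits (rad/s): [2.22, 2.22, 2.57, 3.14, 3.14, 3.14].

INTERFACE

Orientations are given as [roll, pitch, yaw] about the fixed x, y, z axes, in that order (R = Rz(yaw) Ry(pitch) Rx(roll)).
In Python, from station import sensors, camera, ctrl gives the robot as it stands.
- The arm moves only by the tool move_arm, never from a script. Its argument "rows" is text: rows parted by semicolons, each of 6 numbers parted by spaces: the shift along the tool's x, y, z in mm, then the turn, a rotation vector about the tool's x, y, z in rad. In form: x y z wx wy wz; .... A call has 1 to 20 rows; each row shifts and turns the pose as measured when the row begins, along the tool's axes as they then stand; what a row does not reach is not made up. A row lasts 1/8 s, in which the tool goes at most 62.5 mm and 10.7 degrees, less where a joint would pass 70% of its speed; a pose out of reach is approached as far as the arm can. A call with a gripper value outside its range is refused whole. "grip" is the opening, from -1 (shut) to 1 (fully open), set as the call begins (left out, the last holds). The fingers move at their own pace and stop on an object; "newtons" is the grip in N (left out, the last holds). Time passes only in rows, so rows that do not move let the fingers close. It gives the time, the measured TCP pose, the force and the opening at its end, in the units of the state.
- sensors.get_obs(): the state, without advancing time (a new reading comes with each control period).
- camera(name): name is "side" or "top"; returns a dict with "color" (400x640x3 uint8, blue, green, red), "z_map" (400x640 float32, m along the optical axis (not along the pixel's ray), 0 where there is no reading), "mtx" (3x3 intrinsics, pixels), "position" and "attitude" of the camera in the world. Camera axes: x right, y down, z forward; pixel columns grow to the right and rows downward; lengths in m; the calibration is good to about 2 mm. A picture is of the moment at which its call begins.
- ctrl.hand_in(): hands the job in, once; it reports no verdict.
The state is a dict: "time_s": time; "qpos": joint angles; "joint_vel": joint speeds; "tau": joint torques, N m; "ee_pos": TCP position; "eef_rot": TCP orientation; "force": force on the tool from outside, world axes, zero at the start; "moment": the same for the moment, N m; "grip_width": finger opening in m.
Only numpy, scipy, OpenCV 4.12 (cv2) and the standard library are available. Lean on these libraries where they do the work, as an engineer would, in place of code of your own. Each camera call takes 0.05 s, during which the arm holds its last target.

## Working session

There is one attempt and no reset: what is moved stays moved. The work goes in short steps, Python scripts to look and compute and a tool call to move; the robot and the scene stay as the last step left them, time stands still between calls to the robot, and variables do not carry over. Pictures are saved under pics/ and viewed, and the job is handed in when it is done.

Besides the shell and the picture viewer there is one more tool, called after ">>>" in YAML: its name, and indented under it one key for each argument. move_arm: Moves the arm, as the interface text tells. Its arguments: {"type":"object","properties":{"rows":{"type":"string"},"grip":{"type":"number"},"newtons":{"type":"number"}},"required":["rows"]}

```bash
ls; mkdir -p pics; python3 - <<'E'
from station import sensors,camera,ctrl
import cv2
print(sensors.get_obs())
for n in("side","top"):
    c=camera(n); cv2.imwrite(f"pics/{n}0.png",c["color"]); print(n,c["mtx"],c["position"],c["attitude"])
E
```

```text
pics
{'time_s': 0.0, 'qpos': array([-1.25762735e+00,  3.00485795e-01,  1.52154232e+00, -1.95406625e-05,
        1.32066449e+00, -6.65639590e-02]), 'joint_vel': array([ 2.73284742e-04,  2.04839296e-05,  8.38387797e-05,  5.46596388e-04,
        8.57323512e-04, -4.52082108e-04]), 'tau': array([ 3.85137264e-04, -5.31808949e+01, -3.52735305e+01,  7.08678877e-02,
        2.44425447e-02, -1.12758078e-04]), 'ee_pos': array([ 0.20384201, -0.51069001,  0.3020946 ]), 'eef_rot': array([-3.14153838e+00,  1.09877426e-03, -1.19105851e+00]), 'force': array([-0.54914145, -0.48658861,  0.02554097]), 'moment': array([-0.02940546, -0.01119778, -0.09057447]), 'grip_width': 0.09391883286506766}
side [[367.58004348   0.         318.83615734]
 [  0.         367.58004348 200.78387407]
 [  0.           0.           1.        ]] [ 0.35445916 -0.5066854   0.7325398 ] [-2.35551508 -0.02102097 -0.30810911]
top [[388.38876149   0.         316.5006506 ]
 [  0.         388.38876149 198.2201334 ]
 [  0.           0.           1.        ]] [0.36432358 0.05893163 1.07551537] [-2.9430333  -0.01938244 -1.58654043]
```

View pics/side0.png

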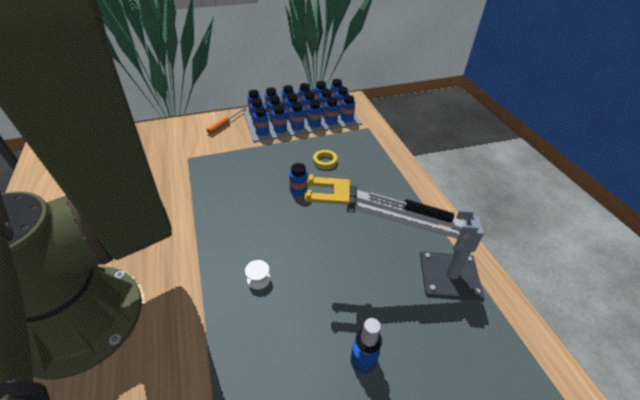

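View pics/top0.png

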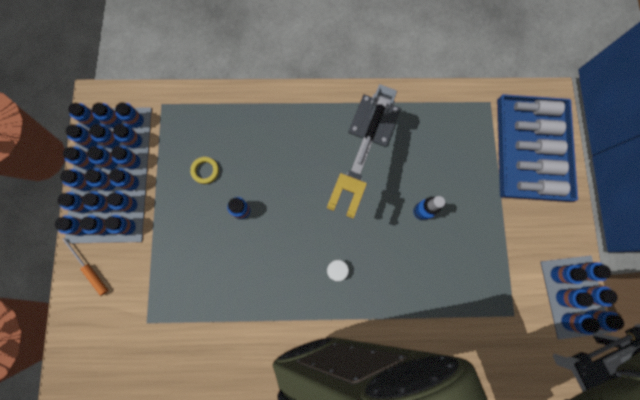

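The side view shows the converter (stub about (371,327)) and the yellow fork (about (330,190)). In the top view the stub is near (438,202) and the fork near (345,195), with its mouth towards the robot. Next I'll measure both.

```bash
cat > h.py <<'E'
import numpy as np,cv2
from scipy.spatial.transform import Rotation as Ro
from station import sensors,camera,ctrl
def R(a): return Ro.from_euler('xyz',a).as_matrix()
def cloud(c):
    v,u=np.mgrid[:400,:640]; K=c["mtx"]; z=c["z_map"]
    d=np.stack([(u-K[0,2])/K[0,0],(v-K[1,2])/K[1,1],np.ones_like(z)],-1)
    return (d*z[...,None])@R(c["attitude"]).T+c["position"]
def ray(c,u,v,h):
    K=c["mtx"]; d=R(c["attitude"])@np.array([(u-K[0,2])/K[0,0],(v-K[1,2])/K[1,1],1])
    p=c["position"]; return p+d*(h-p[2])/d[2]
def proj(c,P):
    q=(np.atleast_2d(P)-c["position"])@R(c["attitude"]); q=q@c["mtx"].T; return q[:,:2]/q[:,2:]
def big(m):
    n,l,s,ce=cv2.connectedComponentsWithStats(m.astype(np.uint8)); 
    return [(s[i],ce[i],l==i) for i in sorted(range(1,n),key=lambda i:-s[i,4])]
E
python3 - <<'E'
from h import *
for n in("side","top"):
    c=camera(n); P=cloud(c); hsv=cv2.cvtColor(c["color"],cv2.COLOR_BGR2HSV)
    H,S,V=[hsv[...,i].astype(int) for i in range(3)]
    y=(H>18)&(H<32)&(S>150)&(V>120)
    for s,ce,m in big(y)[:3]:
        if s[4]<100: continue
        q=P[m]; print(n,"yellow",s,ce,np.median(q,0)); 
        if np.median(q[:,2])>.15:
            print(np.percentile(q[:,2],[5,25,50,75,95]))
            r=cv2.minAreaRect(np.argwhere(m)[:,::-1].astype(np.float32)); print(r)
    # converter
    box=(slice(310,375),slice(345,390)) if n=="side" else (slice(190,225),slice(408,450))
    q=P[box].reshape(-1,3); 
    for lo,hi in((.003,.055),(.094,.1),(.105,.145),(.146,.158)):
        k=(q[:,2]>lo)&(q[:,2]<hi); print(n,lo,hi,k.sum(),q[k].mean(0),q[k].min(0),q[k].max(0))
    sub=c["color"][box]; cv2.imwrite(f"pics/{n}_conv.png",cv2.resize(sub,None,fx=10,fy=10,interpolation=0)[:600,:800])
    fb=(slice(165,215),slice(295,365)) if n=="side" else (slice(165,225),slice(320,375))
    cv2.imwrite(f"pics/{n}_fork.png",cv2.resize(c["color"][fb],None,fx=10,fy=10,interpolation=0)[:600,:800])
E
```

```text
side yellow [305 175  45  27 655] [330.38473282 189.6       ] [ 0.54435111 -0.03538632  0.25382352]
[0.25180586 0.2531649  0.25382352 0.25451185 0.26021003]
((327.9082946777344, 189.18777465820312), (43.6140251159668, 23.921630859375), 7.594643592834473)
side yellow [314 151  22  15 131] [324.28244275 158.17557252] [0.65772131 0.34220265 0.01895032]
side 0.003 0.055 375 [ 0.5352286  -0.26512024  0.02474685] [ 0.49850205 -0.28725032  0.00300469] [ 0.62271956 -0.15330416  0.0549246 ]
side 0.094 0.1 287 [ 0.53433695 -0.26712721  0.09741195] [ 0.5152558  -0.28485509  0.09417402] [ 0.56183603 -0.23759037  0.0998795 ]
side 0.105 0.145 178 [ 0.53271175 -0.26886468  0.12562211] [ 0.52487883 -0.27472937  0.10505527] [ 0.54908554 -0.25257476  0.14473879]
side 0.146 0.158 210 [ 0.53838731 -0.26165687  0.149383  ] [ 0.52550759 -0.27477225  0.14641706] [ 0.55204237 -0.2469698   0.15171043]
top 0.003 0.055 250 [ 0.54092673 -0.2670345   0.01567586] [ 0.50176579 -0.33980556  0.00301638] [ 0.60009631 -0.2197219   0.05439091]
top 0.094 0.1 120 [ 0.53587714 -0.25454292  0.09737756] [ 0.51580515 -0.28393279  0.0943975 ] [ 0.56077691 -0.23675622  0.09997629]
top 0.105 0.145 61 [ 0.53352499 -0.25172916  0.12574875] [ 0.52463153 -0.26545474  0.10718679] [ 0.54889089 -0.24643645  0.14461602]
top 0.146 0.158 98 [ 0.53793972 -0.2603178   0.14963294] [ 0.5250645  -0.2740698   0.14609186] [ 0.550154   -0.24706703  0.15362346]
```

```bash
python3 - <<'E'
from h import *
from scipy.optimize import least_squares
for n in("side","top"):
    c=camera(n); P=cloud(c); hsv=cv2.cvtColor(c["color"],cv2.COLOR_BGR2HSV)
    H,S,V=[hsv[...,i].astype(int) for i in range(3)]
    y=(H>18)&(H<32)&(S>150)&(V>120)
    m=[m for s,ce,m in big(y)[:3] if np.median(P[m][:,2])>.15][0]
    q=P[m]; t=q[(q[:,2]>.249)&(q[:,2]<.258)]
    r=cv2.minAreaRect((t[:,:2]*1000).astype(np.float32)); print(n,r,cv2.boxPoints(r))
    tip=q[q[:,2]>.2585]; print("tips"); 
    a=big(m)  
    print(np.round(tip,4)[:40])
    # stand/arm direction: points of arm between
    # raster
    w=np.zeros((100,120),np.uint8)
    for p in t: w[int((p[0]-.48)*1000)%100,int((p[1]+.1)*1000)%120]=255
    cv2.imwrite(f"pics/r_{n}.png",cv2.resize(w,None,fx=6,fy=6,interpolation=0))
E
```

```text
side ((534.8385620117188, -25.377113342285156), (60.835777282714844, 80.67729187011719), 68.16336822509766) [[486.08002  -38.608047]
 [560.96857  -68.61688 ]
 [583.5971   -12.146179]
 [508.70856   17.862656]]
tips
[[ 5.120e-01  1.270e-02  2.614e-01]
 [ 5.142e-01  1.320e-02  2.604e-01]
 [ 5.160e-01  1.240e-02  2.607e-01]
 [ 5.117e-01  1.150e-02  2.599e-01]
 [ 5.135e-01  1.060e-02  2.602e-01]
 [ 5.153e-01  9.900e-03  2.604e-01]
 [ 5.086e-01  7.700e-03  2.612e-01]
 [ 5.108e-01  8.300e-03  2.602e-01]
 [ 5.125e-01  7.400e-03  2.606e-01]
 [ 5.143e-01  6.600e-03  2.608e-01]
 [ 5.076e-01  4.700e-03  2.614e-01]
 [ 5.096e-01  4.400e-03  2.612e-01]
 [ 5.114e-01  3.700e-03  2.614e-01]
 [ 5.138e-01  4.900e-03  2.597e-01]
 [ 5.071e-01  2.900e-03  2.605e-01]
 [ 5.090e-01  2.500e-03  2.604e-01]
 [ 5.104e-01  5.000e-04  2.618e-01]
 [ 5.130e-01  2.400e-03  2.595e-01]
 [ 5.067e-01  1.400e-03  2.593e-01]
 [ 5.085e-01  8.000e-04  2.594e-01]
 [ 3.545e-01 -5.067e-01  7.325e-01]
 [ 4.937e-01 -2.900e-02  2.612e-01]
 [ 4.956e-01 -2.910e-02  2.608e-01]
 [ 4.971e-01 -3.060e-02  2.617e-01]
 [ 4.990e-01 -3.090e-0
[... 191 characters left out ...]
1]
 [ 4.925e-01 -3.340e-02  2.604e-01]
 [ 4.943e-01 -3.380e-02  2.603e-01]
 [ 4.956e-01 -3.590e-02  2.619e-01]
 [ 4.979e-01 -3.460e-02  2.601e-01]
 [ 4.901e-01 -3.470e-02  2.597e-01]
 [ 4.912e-01 -3.760e-02  2.621e-01]
 [ 4.934e-01 -3.680e-02  2.607e-01]
 [ 4.949e-01 -3.810e-02  2.615e-01]
 [ 4.973e-01 -3.670e-02  2.596e-01]
 [ 4.894e-01 -3.710e-02  2.595e-01]]
top ((517.453857421875, 6.167865753173828), (6.327893257141113, 2.27414608001709), 84.70756530761719) [[516.0298      3.1222901]
 [518.2942      2.9125247]
 [518.8779      9.213442 ]
 [516.6135      9.423206 ]]
tips
[[0.5152 0.0119 0.2604]
 [0.5146 0.0078 0.2634]
 [0.513  0.0098 0.2605]
 [0.5109 0.0141 0.26  ]
 [0.5108 0.012  0.2606]]
```

View pics/side_fork.png

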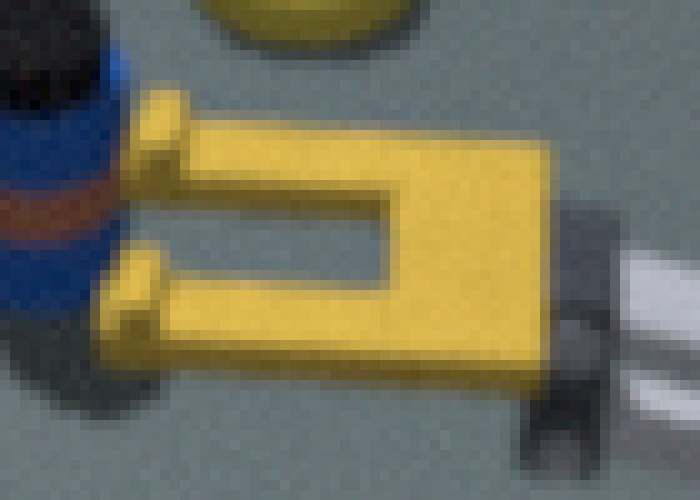

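View pics/top_fork.png

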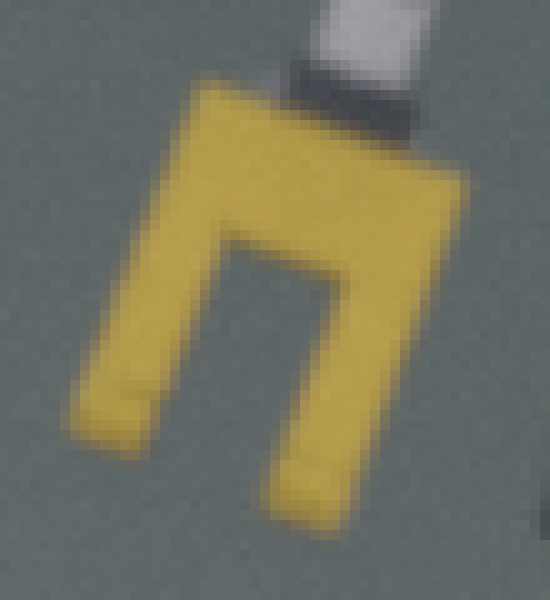

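```bash
python3 - <<'E'
from h import *
s=camera("side"); t=camera("top")
z=.254
pts={"s_throatL":(s,295+400/10-.5-.8,165+191/10-.5),"s_throatR":(s,295+38.8-.5,165+28.6-.5),
"t_throatL":(t,320+22.8-.5,165+23.8-.5),"t_throatR":(t,320+34.3-.5,165+27.3-.5),
"s_backL":(s,295+55-.5,165+14-.5),"s_backR":(s,295+54.8-.5,165+36-.5),
"t_backL":(t,320+20.3-.5,165+7.8-.5),"t_backR":(t,320+47-.5,165+18-.5)}
for k,(c,u,v) in pts.items(): print(k,ray(c,u,v,z))
# prong edges / centre line from cloud
for n,c in(("s",s),("t",t)):
    P=cloud(c); hsv=cv2.cvtColor(c["color"],cv2.COLOR_BGR2HSV)
    m=(hsv[...,0]>18)&(hsv[...,0]<32)&(hsv[...,1]>120)&(hsv[...,2]>90)&(P[...,2]>.2)
    if n=="t":
        m=cv2.cvtColor(c["color"],cv2.COLOR_BGR2HSV); m=(m[...,0]>18)&(m[...,0]<32)&(m[...,1]>90); m[:, :320]=0
        print("zt",np.median(P[m],0), np.percentile(P[m][:,2],[5,50,95]))
    v,u=np.nonzero(m)
    q=np.array([ray(c,a,b,z)[:2] for a,b in zip(u,v)])*1000
    print(n,len(q),cv2.minAreaRect(q.astype(np.float32)))
    for a in np.deg2rad([-21.8,-22.5]):
        ex=np.array([np.cos(a),np.sin(a)]);ey=np.array([-ex[1],ex[0]])
        x=q@ex;y=q@ey;print(np.rad2deg(a),np.percentile(x,[0.5,99.5]),np.percentile(y,[0.5,99.5]))
E
```

```text
s_throatL [ 0.55127873 -0.01630437  0.254     ]
s_throatR [ 0.5417628  -0.04120501  0.254     ]
t_throatL [ 0.55069288 -0.01598347  0.254     ]
t_throatR [ 0.54262721 -0.04074227  0.254     ]
s_backL [ 0.58608351 -0.01098506  0.254     ]
s_backR [ 0.56366128 -0.0682565   0.254     ]
t_backL [ 0.58667197 -0.01153757  0.254     ]
t_backR [ 0.56306233 -0.0692223   0.254     ]
s 866 ((535.8567504882812, -24.881717681884766), (75.74073791503906, 82.5828628540039), 68.16170501708984)
-21.8 [466.04163654 547.8465429 ] [138.35776367 209.54704534]
-22.5 [463.91694834 545.76722854] [144.60922411 215.29003532]
zt [ 0.54012764 -0.03388095  0.25451211] [0.25012571 0.25451211 0.52071184]
t 916 ((242.79669189453125, -234.444091796875), (724.0979614257812, 391.3755187988281), 60.48946762084961)
-21.8 [162.51189003 548.44831434] [-481.6605223   207.35542942]
-22.5 [162.01386857 546.24557134] [-476.91336476  213.44692375]
```

Both views agree. The seat is at about (0.533, -0.0235, 0.254), with the fork's x axis at yaw -21.8°, and the converter axis is at (0.538, -0.261). I'll turn the jaws along the fork axis, yaw -0.381.

>>> move_arm:
  rows: "0 0 0 0 0 -0.162; 0 0 0 0 0 -0.162; 0 0 0 0 0 -0.162; 0 0 0 0 0 -0.162; 0 0 0 0 0 -0.162; 14 -22 0 0 0 0; 14 -22 0 0 0 0; 14 -22 0 0 0 0; 14 -22 0 0 0 0; 14 -22 0 0 0 0; 14 -22 0 0 0 0; 14 -22 0 0 0 0; 14 -22 0 0 0 0; 14 -22 0 0 0 0; 14 -22 0 0 0 0; 14 -22 0 0 0 0; 14 -22 0 0 0 0; 14 -22 0 0 0 0; 14 -22 0 0 0 0; 0 0 0 0 0 0"
  grip: 1
  newtons: 25

```text
time_s: 2.9
ee_pos: [0.5033, -0.2823, 0.3022]
eef_rot: [-3.141, 0.0, -0.354]
force: [0.1, 0.3, 0.3]
grip_width: 0.0946
```

```bash
cat > go.py <<'E'
from h import *
import sys
o=sensors.get_obs(); T=R(o["eef_rot"]); t=np.array([float(a) for a in sys.argv[1:4]])
print("t",o["time_s"],o["ee_pos"].round(4),o["eef_rot"].round(4),"F",o["force"].round(2),o["moment"].round(3),"w",o["grip_width"].round(4))
print("shift mm",(T.T@(t-o["ee_pos"])*1000).round(1))
Rt=Ro.from_euler('xyz',[np.pi,0,-0.381]); print("turn",(Ro.from_matrix(T).inv()*Rt).as_rotvec().round(4))
E
python3 go.py .538 -.261 .208
```

```text
Traceback (most recent call last):
  File "go.py", line 4, in <module>
    print("t",o["time_s"],o["ee_pos"].round(4),o["eef_rot"].round(4),"F",o["force"].round(2),o["moment"].round(3),"w",o["grip_width"].round(4))
                                                                                                                      ^^^^^^^^^^^^^^^^^^^^^
AttributeError: 'float' object has no attribute 'round'
```

```bash
sed -i 's/o\["grip_width"\].round(4)/round(o["grip_width"],4)/' go.py; python3 go.py .538 -.261 .208
```

```text
t 2.9 [ 0.5033 -0.2823  0.3022] [-3.1413e+00  3.0000e-04 -3.5420e-01] F [0.08 0.29 0.34] [-0.027 -0.046  0.016] w 0.0946
shift mm [ 25.2 -32.   94.3]
turn [-0.0003  0.0003  0.0268]
```

>>> move_arm:
  rows: "8.5 -11 0 0 0 0.027; 8.5 -11 0 0 0 0; 8.5 -11 0 0 0 0; 0 0 0 0 0 0; 0 0 0 0 0 0"

```text
time_s: 3.52
ee_pos: [0.5392, -0.2615, 0.3021]
eef_rot: [3.141, 0.001, -0.381]
force: [-0.3, -0.1, -0.6]
grip_width: 0.094
```

```bash
python3 go.py .538 -.261 .208
```

```text
t 3.525 [ 0.5392 -0.2615  0.3021] [ 3.1414e+00  9.0000e-04 -3.8140e-01] F [-0.3  -0.13 -0.57] [-0.024 -0.013  0.03 ] w 0.094
shift mm [-1.2 -0.  94.1]
turn [ 0.0002  0.0009 -0.0004]
```

>>> move_arm:
  rows: "-1 0 12 0 0 0; 0 0 12 0 0 0; 0 0 12 0 0 0; 0 0 12 0 0 0; 0 0 12 0 0 0; 0 0 12 0 0 0; 0 0 10 0 0 0; 0 0 8 0 0 0; 0 0 5 0 0 0; 0 0 0 0 0 0; 0 0 0 0 0 0"

```text
time_s: 4.9
ee_pos: [0.5373, -0.2616, 0.1997]
eef_rot: [3.141, 0.002, -0.382]
force: [-0.6, -0.6, -0.4]
grip_width: 0.0943
```

```bash
python3 go.py .538 -.261 .208; python3 - <<'E'
from h import *
for n,b in(("side",(slice(250,400),slice(280,480))),("top",(slice(140,290),slice(340,540)))):
    c=camera(n); cv2.imwrite(f"pics/{n}_g1.png",cv2.resize(c["color"][b],None,fx=4,fy=4))
E
```

```text
t 4.9 [ 0.5373 -0.2616  0.1997] [ 3.1414e+00  2.0000e-03 -3.8220e-01] F [-0.56 -0.6  -0.37] [ 0.001  0.014 -0.019] w 0.0943
shift mm [ 0.4 -0.8 -8.3]
turn [ 0.0002  0.002  -0.0012]
```

View pics/side_g1.png

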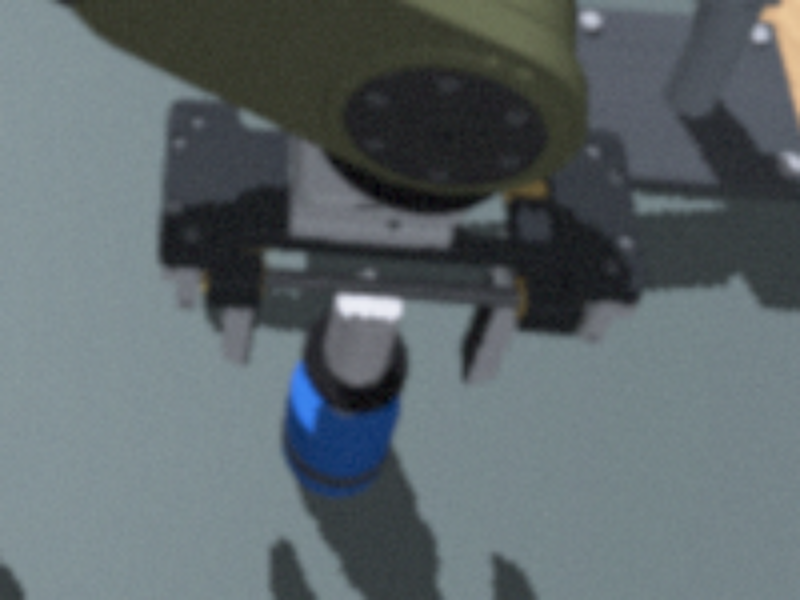

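The view shows the stub (picture x about 365) midway between the fingers (235 and 485). The descent went 8 mm too far, so I'll raise before closing.

>>> move_arm:
  rows: "0 -1 -8 0 0.002 0; 0 0 0 0 0 0; 0 0 0 0 0 0"

```text
time_s: 5.38
ee_pos: [0.5378, -0.2607, 0.2091]
eef_rot: [3.141, -0.001, -0.382]
force: [0.1, 0.2, 0.5]
grip_width: 0.094
```

```bash
python3 go.py .538 -.261 .208
```

```text
t 5.375 [ 0.5378 -0.2607  0.2091] [ 3.1413e+00 -1.4000e-03 -3.8220e-01] F [0.13 0.2  0.49] [-0.015 -0.04  -0.001] w 0.094
shift mm [0.3 0.3 1.1]
turn [ 0.0003 -0.0014 -0.0012]
```

View pics/top_g1.png

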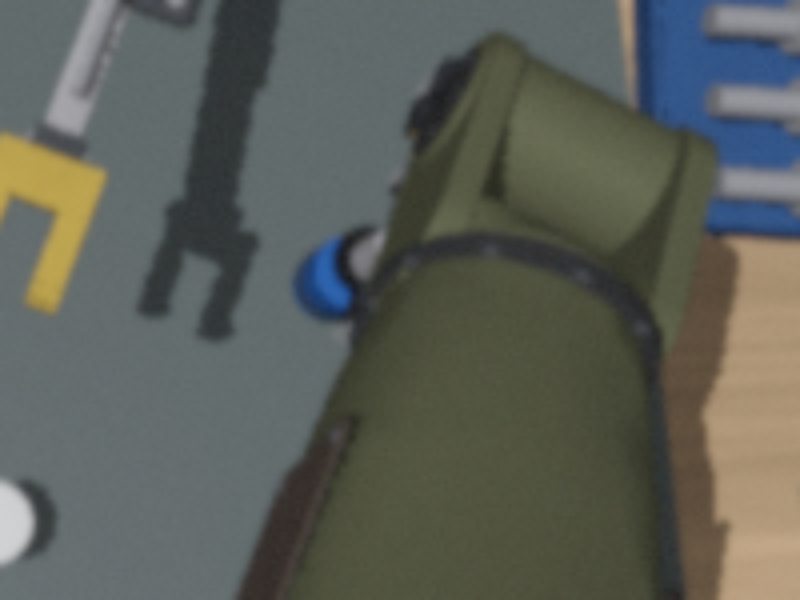

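```bash
cat > avg.py <<'E'
from h import *
F=[];p=[]
for i in range(12):
    camera("side"); o=sensors.get_obs(); F.append(np.r_[o["force"],o["moment"]]); p.append(o["ee_pos"])
F=np.array(F);print("F",F.mean(0).round(3),"se",(F.std(0)/12**.5).round(3),"p",np.mean(p,0).round(4),o["eef_rot"].round(4),o["time_s"],round(o["grip_width"],4))
E
python3 avg.py
```

```text
F [ 0.107 -0.043 -0.1   -0.049 -0.054 -0.004] se [0.133 0.159 0.102 0.01  0.009 0.008] p [ 0.5378 -0.2607  0.2089] [ 3.1413e+00 -1.1000e-03 -3.8220e-01] 5.975 0.0937
```

>>> move_arm:
  rows: "0 0 0 0 0 0; 0 0 0 0 0 0; 0 0 0 0 0 0; 0 0 0 0 0 0; 0 0 0 0 0 0; 0 0 0 0 0 0; 0 0 0 0 0 0; 0 0 0 0 0 0"
  grip: -1
  newtons: 30

```text
time_s: 6.98
ee_pos: [0.538, -0.2607, 0.2089]
eef_rot: [3.141, -0.002, -0.382]
force: [2.0, 0.1, -1.4]
grip_width: 0.0274
```

```bash
python3 avg.py
```

```text
F [ 1.882 -0.742 -1.632 -0.235 -0.553  0.004] se [0.13  0.106 0.093 0.013 0.022 0.009] p [ 0.5379 -0.2607  0.2089] [ 3.1413e+00 -1.5000e-03 -3.8220e-01] 7.575 0.0276
```

>>> move_arm:
  rows: "0 0 -3 0 0 0; 0 0 -6 0 0 0; 0 0 -12 0 0 0; 0 0 -12 0 0 0; 0 0 -12 0 0 0; 0 0 -12 0 0 0; 0 0 -6 0 0 0; 0 0 0 0 0 0; 0 0 0 0 0 0; 0 0 0 0 0 0"

```text
time_s: 8.82
ee_pos: [0.5368, -0.2601, 0.2741]
eef_rot: [-3.141, 0.005, -0.382]
force: [0.5, 0.7, -9.1]
grip_width: 0.0274
```

```bash
python3 avg.py
```

```text
F [ 8.500e-02  1.750e-01 -8.645e+00 -6.400e-02 -4.700e-02 -1.000e-03] se [0.15  0.164 0.138 0.01  0.006 0.01 ] p [ 0.5368 -0.2602  0.2744] [-3.1413  0.0045 -0.3822] 9.425 0.0275
```

>>> move_arm:
  rows: "0 0 -8 0 -0.004 0; 0 0 -14 0 0 0; 0 0 -14 0 0 0; 0 0 -14 0 0 0; 0 0 -14 0 0 0; 0 0 -14 0 0 0; 0 0 -14 0 0 0; 0 0 -8 0 0 0; 0 0 0 0 0 0; 0 0 0 0 0 0"

```text
time_s: 10.68
ee_pos: [0.5376, -0.2605, 0.3828]
eef_rot: [-3.142, 0.007, -0.382]
force: [0.3, -0.2, -8.6]
grip_width: 0.0275
```

```bash
python3 go.py .42 -.12 .385
```

```text
t 10.675 [ 0.5376 -0.2605  0.3828] [-3.1415  0.0069 -0.3822] F [ 0.32 -0.2  -8.57] [-0.076 -0.051 -0.037] w 0.0275
shift mm [-161.5  -86.5   -1. ]
turn [-0.0001  0.0069 -0.0012]
```

>>> move_arm:
  rows: "-7 -4 -1 0 0.007 0; -14 -8 0 0 0 0; -14 -8 0 0 0 0; -14 -8 0 0 0 0; -14 -8 0 0 0 0; -14 -8 0 0 0 0; -14 -8 0 0 0 0; -14 -8 0 0 0 0; -14 -8 0 0 0 0; -14 -8 0 0 0 0; -14 -8 0 0 0 0; -7 -4 0 0 0 0; 0 0 0 0 0 0; 0 0 0 0 0 0"

```text
time_s: 12.42
ee_pos: [0.4195, -0.1125, 0.3817]
eef_rot: [-3.14, 0.001, -0.381]
force: [0.0, -0.1, -9.0]
grip_width: 0.0275
```

```bash
python3 go.py .4548 .0078 .385
```

```text
t 12.425 [ 0.4195 -0.1125  0.3817] [-3.1405e+00  7.0000e-04 -3.8130e-01] F [ 0.   -0.13 -8.98] [-0.01  -0.046 -0.024] w 0.0275
shift mm [ -12.  -124.8   -3.1]
turn [-0.0011  0.0007 -0.0003]
```

>>> move_arm:
  rows: "-1 -8 -3 0 0 0; -1 -14 0 0 0 0; -1 -14 0 0 0 0; -1 -14 0 0 0 0; -1 -14 0 0 0 0; -1 -14 0 0 0 0; -1 -14 0 0 0 0; -1 -14 0 0 0 0; -1 -8 0 0 0 0; -1 -4 0 0 0 0; 0 0 0 0 0 0; 0 0 0 0 0 0"

```text
time_s: 13.92
ee_pos: [0.4572, 0.0088, 0.3846]
eef_rot: [-3.141, 0.002, -0.381]
force: [-0.0, -0.1, -8.3]
grip_width: 0.0275
```

```bash
python3 go.py .4548 .0078 .385;  python3 - <<'E'
from h import *
for n,b in(("side",(slice(80,280),slice(200,400))),("top",(slice(100,300),slice(240,440)))):
    c=camera(n); cv2.imwrite(f"pics/{n}_h1.png",cv2.resize(c["color"][b],None,fx=3,fy=3))
E
```

```text
t 13.925 [0.4572 0.0088 0.3846] [-3.1406e+00  1.6000e-03 -3.8110e-01] F [-0.01 -0.09 -8.33] [-0.087 -0.098 -0.077] w 0.0275
shift mm [-1.9  1.8 -0.4]
turn [-0.001   0.0016 -0.0001]
```

View pics/side_h1.png

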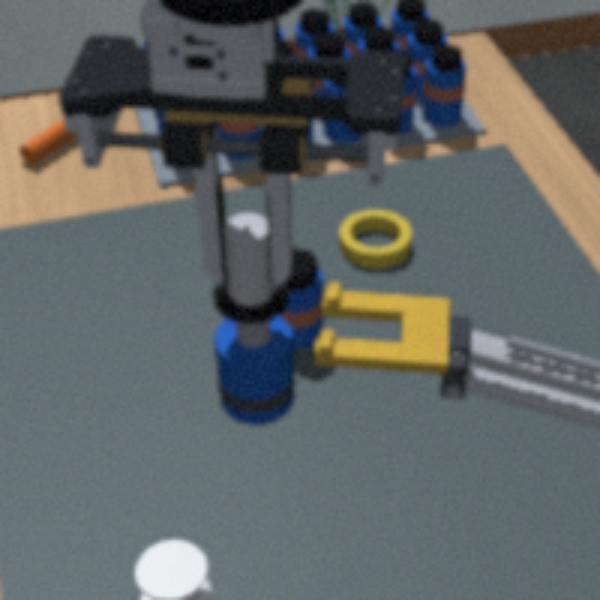

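View pics/top_h1.png

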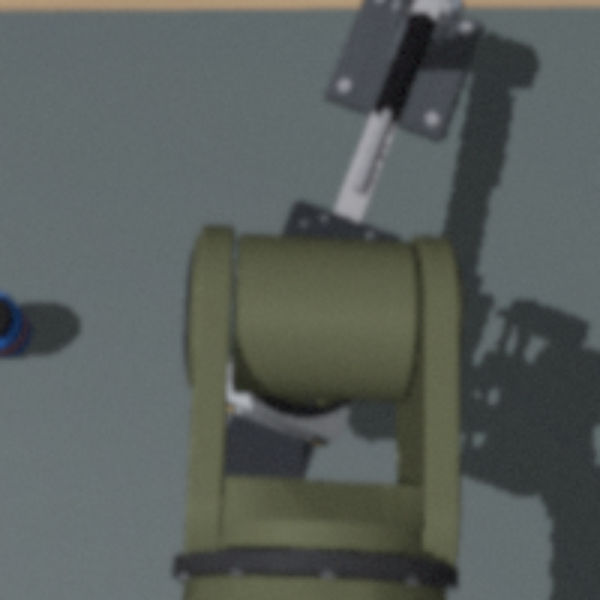

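The side view shows the converter upright in the jaws in front of the fork mouth, stub top at about (283,153), flange (283,180). Next I'll measure where it is held relative to the TCP.

```bash
python3 - <<'E'
from h import *
c=camera("side");P=cloud(c);o=sensors.get_obs();print(o["ee_pos"])
q=P[140:225,265:302].reshape(-1,3)
d=np.hypot(q[:,0]-.457,q[:,1]-.009)
h=np.round((q[d<.03][:,2])*1000).astype(int)
for lo in range(165,340,5): print(lo,((h>=lo)&(h<lo+5)).sum(),end="; ")
k=(d<.016)&(q[:,2]>.322)&(q[:,2]<.33); s=q[k];print("\nstubtop",k.sum(),s.min(0),s.max(0),np.median(s,0))
k=(d<.027)&(q[:,2]>.27)&(q[:,2]<.279); s=q[k];print("flange",k.sum(),s.min(0),s.max(0),np.median(s,0))
k=(d<.03)&(q[:,2]>.2)&(q[:,2]<.235); s=q[k]
from scipy.optimize import least_squares
r=least_squares(lambda p:np.hypot(s[:,0]-p[0],s[:,1]-p[1])-.026,[.457,.009],loss='soft_l1',f_scale=.001);print("housing axis",k.sum(),r.x)
k=(d<.02)&(q[:,2]>.282)&(q[:,2]<.32); s=q[k]
r=least_squares(lambda p:np.hypot(s[:,0]-p[0],s[:,1]-p[1])-.014,[.457,.009],loss='soft_l1',f_scale=.001);print("stub axis",k.sum(),r.x)
E
```

```text
[0.45722306 0.00876188 0.38461098]
165 0; 170 0; 175 24; 180 40; 185 37; 190 43; 195 44; 200 49; 205 43; 210 45; 215 47; 220 47; 225 46; 230 92; 235 207; 240 21; 245 22; 250 18; 255 2; 260 0; 265 15; 270 183; 275 33; 280 28; 285 38; 290 47; 295 61; 300 59; 305 57; 310 72; 315 62; 320 89; 325 133; 330 35; 335 39; 
stubtop 138 [ 0.4414031  -0.00537354  0.32211508] [0.46991166 0.02159857 0.32943224] [0.45606089 0.00741229 0.32510081]
flange 207 [ 0.43415939 -0.01522526  0.27021235] [0.4804462  0.0265081  0.27894238] [ 0.45290894 -0.00259182  0.27332794]
housing axis 417 [0.45762502 0.01012911]
stub axis 294 [0.45734895 0.00954952]
```

```bash
python3 go.py .533 -.024 .385
```

```text
t 14.075 [0.4572 0.0088 0.3846] [-3.1405e+00  1.6000e-03 -3.8130e-01] F [ 0.42 -0.71 -9.3 ] [-0.055 -0.063 -0.02 ] w 0.0274
shift mm [82.5  2.2 -0.5]
turn [-0.0011  0.0016 -0.0003]
```

>>> move_arm:
  rows: "0 2.2 0 -0.001 0.0015 0; 4 0 0 0 0 0; 6 0 0 0 0 0; 6 0 0 0 0 0; 6 0 0 0 0 0; 6 0 0 0 0 0; 6 0 0 0 0 0; 4 0 0 0 0 0; 0 0 0 0 0 0; 0 0 0 0 0 0"

```text
time_s: 15.32
ee_pos: [0.4944, -0.0091, 0.3843]
eef_rot: [3.141, 0.0, -0.382]
force: [0.2, 0.5, -8.0]
grip_width: 0.0276
```

```bash
python3 go.py .533 -.024 .385;  python3 - <<'E'
from h import *
for n,b in(("side",(slice(110,260),slice(230,430))),):
    c=camera(n); cv2.imwrite(f"pics/{n}_h2.png",cv2.resize(c["color"][b],None,fx=4,fy=4))
E
```

```text
t 15.325 [ 0.4944 -0.0091  0.3843] [ 3.1414e+00  4.0000e-04 -3.8210e-01] F [ 0.22  0.45 -8.03] [-0.011 -0.063  0.016] w 0.0276
shift mm [41.4 -0.5 -0.7]
turn [ 0.0002  0.0004 -0.0011]
```

View pics/side_h2.png

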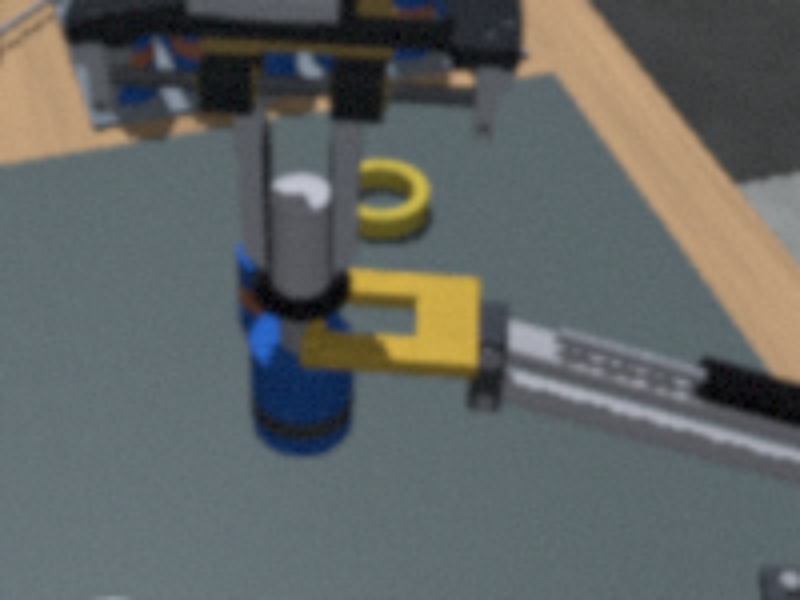

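The flange is over the prong tips with the neck at the mouth entrance, and the fork hasn't moved. Carrying on inward.

>>> move_arm:
  rows: "4 0 0 0 0 0; 5 0 0 0 0 0; 5 0 0 0 0 0; 5 0 0 0 0 0; 5 0 0 0 0 0; 5 0 0 0 0 0; 4 0 0 0 0 0; 3 0 0 0 0 0; 0 0 0 0 0 0; 0 0 0 0 0 0"

```text
time_s: 16.62
ee_pos: [0.5302, -0.0234, 0.3842]
eef_rot: [3.141, 0.0, -0.382]
force: [-0.4, 1.1, -8.2]
grip_width: 0.0275
```

```bash
python3 go.py .533 -.024 .385;  python3 - <<'E'
from h import *
for n,b in(("side",(slice(110,260),slice(230,430))),):
    c=camera(n); cv2.imwrite(f"pics/{n}_h3.png",cv2.resize(c["color"][b],None,fx=4,fy=4))
E
```

```text
t 16.625 [ 0.5302 -0.0234  0.3842] [ 3.1413e+00  5.0000e-04 -3.8190e-01] F [-0.43  1.08 -8.24] [-0.079 -0.011 -0.041] w 0.0275
shift mm [ 2.8 -0.5 -0.8]
turn [ 0.0003  0.0005 -0.0009]
```

View pics/side_h3.png

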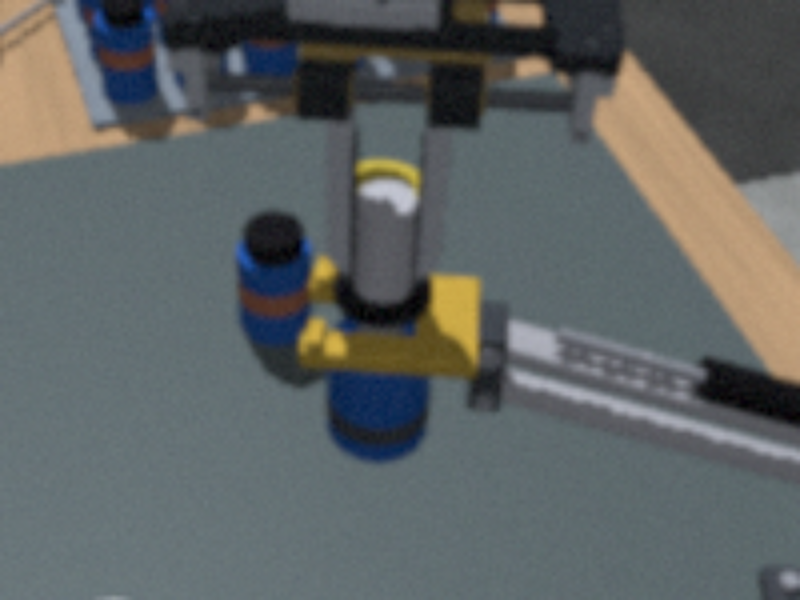

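The neck is between the prongs and the flange is clear above the fork. I'll finish the last 3 mm inward, then check the relative position.

>>> move_arm:
  rows: "2.5 -0.5 0 0 0 0; 0 0 0 0 0 0; 0 0 0 0 0 0; 0 0 0 0 0 0"

```text
time_s: 17.18
ee_pos: [0.5327, -0.0238, 0.3843]
eef_rot: [3.141, 0.0, -0.382]
force: [-0.6, 0.4, -8.3]
grip_width: 0.0273
```

```bash
cat > meas.py <<'E'
from h import *
from scipy.optimize import least_squares
# seat z etc: side view; prints converter axis and fork in the fork axes
c=camera("side");P=cloud(c);o=sensors.get_obs();e=o["ee_pos"]
a=-0.3805;ex=np.array([np.cos(a),np.sin(a)]);ey=np.array([-ex[1],ex[0]])
fl=e[2]-.1169
q=P.reshape(-1,3);d=np.hypot(q[:,0]-e[0],q[:,1]-e[1])
k=(d<.02)&(q[:,2]>fl+.015)&(q[:,2]<fl+.052); s=q[k]
r=least_squares(lambda p:np.hypot(s[:,0]-p[0],s[:,1]-p[1])-.014,e[:2],loss='soft_l1',f_scale=.001).x
k=(d<.016)&(q[:,2]>fl+.055)&(q[:,2]<fl+.062); zt=np.median(q[k][:,2])
hsv=cv2.cvtColor(c["color"],cv2.COLOR_BGR2HSV)
m=(hsv[...,0]>18)&(hsv[...,0]<32)&(hsv[...,1]>120)&(hsv[...,2]>60)&(P[...,2]>.08)&(np.hypot(P[...,0]-e[0],P[...,1]-e[1])<.08)
y=P[m]; x=y[:,:2]@ex*1000; l=y[:,:2]@ey*1000; z=y[:,2]
plate=x>r@ex*1000+20
zp=np.median(z[plate])
top=np.abs(z-zp)<.004
tip=(z>zp+.0045)&(z<zp+.012)
print("t",o["time_s"],"tcp",e.round(4),"F",o["force"].round(2))
print("conv axis s,l mm",(r@ex*1000).round(1),(r@ey*1000).round(1),"flange z by stub top",round(zt-.058,4),"by tcp",round(fl,4))
print("fork top z",round(zp,4),"plate s max",np.percentile(x[plate&top],98).round(1),"plate l",np.percentile(l[plate&top],[2,98]).round(1),"tips s",np.percentile(x[tip],[3,97]).round(1),"n",tip.sum())
E
python3 meas.py; python3 go.py .533 -.024 .385
```

```text
t 17.225 tcp [ 0.5327 -0.0238  0.3843] F [ 0.08 -0.48 -8.99]
conv axis s,l mm 503.5 176.5 flange z by stub top 0.2668 by tcp 0.2674
fork top z 0.2538 plate s max 547.8 plate l [144.7 203.9] tips s [468.1 475.5] n 51
t 17.225 [ 0.5327 -0.0238  0.3843] [ 3.1414e+00  3.0000e-04 -3.8180e-01] F [ 0.08 -0.48 -8.99] [-0.059 -0.073  0.016] w 0.0275
shift mm [ 0.3  0.1 -0.7]
turn [ 0.0002  0.0003 -0.0008]
```

The converter axis is at s=503.5, l=176.5 in fork axes, against an expected seat of 503.5–504, 176. That is well inside the play, so I'll lower until just before contact.

>>> move_arm:
  rows: "0 0 1 0 0 0; 0 0 2 0 0 0; 0 0 2 0 0 0; 0 0 2 0 0 0; 0 0 2 0 0 0; 0 0 1 0 0 0; 0 0 0 0 0 0; 0 0 0 0 0 0; 0 0 0 0 0 0"

```text
time_s: 18.35
ee_pos: [0.5327, -0.0238, 0.3735]
eef_rot: [3.141, 0.0, -0.382]
force: [-0.1, -0.1, -8.1]
grip_width: 0.028
```

```bash
python3 meas.py; python3 go.py .533 -.024 .371
```

```text
t 18.4 tcp [ 0.5327 -0.0238  0.3736] F [-0.15 -0.53 -8.46]
conv axis s,l mm 503.6 176.6 flange z by stub top 0.2561 by tcp 0.2567
fork top z 0.2539 plate s max 547.7 plate l [145.  204.1] tips s [468.2 526.3] n 57
t 18.4 [ 0.5327 -0.0238  0.3736] [ 3.1414e+00  4.0000e-04 -3.8180e-01] F [-0.15 -0.53 -8.46] [-0.06 -0.03 -0.07] w 0.0278
shift mm [0.3 0.1 2.6]
turn [ 0.0002  0.0004 -0.0008]
```

>>> move_arm:
  rows: "0 0 1 0 0 0; 0 0 1 0 0 0; 0 0 1 0 0 0; -0.3 0 1 0 0 0; -0.3 0 1.2 0 0 0; -0.4 0 1.5 0 0 0; -0.4 0 1.5 0 0 0; -0.4 0 1.5 0 0 0; -0.4 0 1.5 0 0 0; -0.3 0 1 0 0 0; 0 0 0 0 0 0; 0 0 0 0 0 0"

```text
time_s: 19.9
ee_pos: [0.5303, -0.0228, 0.3609]
eef_rot: [3.142, -0.0, -0.382]
force: [0.4, -0.6, -6.9]
grip_width: 0.0275
```

```bash
python3 meas.py; python3 avg.py; python3 go.py .533 -.024 .371; python3 - <<'E'
from h import *
for n,b in(("side",(slice(110,260),slice(230,430))),):
    c=camera(n); cv2.imwrite(f"pics/{n}_h4.png",cv2.resize(c["color"][b],None,fx=4,fy=4))
E
```

```text
t 19.95 tcp [ 0.5303 -0.0228  0.3609] F [-0.25  0.29 -7.83]
conv axis s,l mm 501.0 176.6 flange z by stub top 0.2434 by tcp 0.244
fork top z 0.2435 plate s max 544.7 plate l [144.9 204.1] tips s [465.4 478.6] n 50
F [ 0.041  0.027 -7.375 -0.028 -0.056 -0.015] se [0.154 0.115 0.092 0.006 0.009 0.012] p [ 0.5303 -0.0228  0.3608] [ 3.1416e+00 -3.0000e-04 -3.8180e-01] 20.55 0.0275
t 20.55 [ 0.5303 -0.0228  0.3608] [ 3.1416e+00 -3.0000e-04 -3.8180e-01] F [ 0.08  0.45 -7.12] [-0.036 -0.035 -0.027] w 0.0275
shift mm [  3.    0.1 -10.2]
turn [ 0.     -0.0003 -0.0008]
```

View pics/side_h4.png

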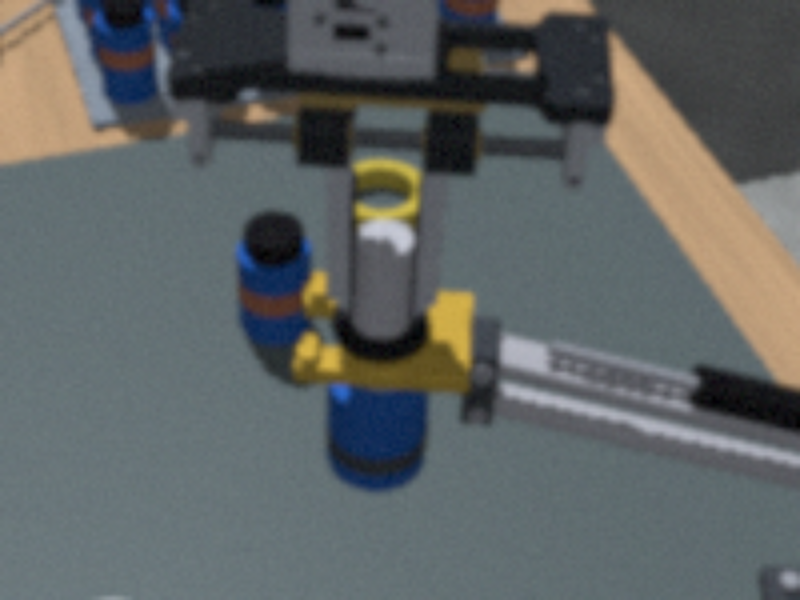

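The flange lies flat on the prongs behind the tips, and the fork is 10 mm down, carrying about 1.2 N. I'll sink on along the arc at about 16 mm/s.

>>> move_arm:
  rows: "-0.2 0 1 0 0 0; -0.4 0 2 0 0 0; -0.4 0 2 0 0 0; -0.4 0 2 0 0 0; -0.4 0 2 0 0 0; -0.4 0 2 0 0 0; -0.4 0 2 0 0 0; -0.3 0 2 0 0 0; -0.3 0 2 0 0 0; -0.3 0 2 0 0 0; -0.3 0 2 0 0 0; -0.3 0 2 0 0 0; -0.3 0 2 0 0 0; -0.2 0 2 0 0 0; -0.2 0 2 0 0 0; -0.2 0 2 0 0 0; -0.2 0 2 0 0 0; -0.1 0 1 0 0 0; 0 0 0 0 0 0; 0 0 0 0 0 0"

```text
time_s: 23.1
ee_pos: [0.5249, -0.0206, 0.3249]
eef_rot: [-3.141, -0.001, -0.382]
force: [-0.8, 0.6, -4.5]
grip_width: 0.0275
```

```bash
python3 meas.py; python3 avg.py; python3 go.py .533 -.024 .371
```

```text
t 23.15 tcp [ 0.5249 -0.0206  0.3249] F [-1.29  0.18 -4.25]
conv axis s,l mm 495.1 176.6 flange z by stub top 0.2073 by tcp 0.208
fork top z 0.2075 plate s max 539.3 plate l [145.2 203.3] tips s [459.8 466.6] n 45
F [-1.362  0.42  -4.494  0.034  0.274  0.009] se [0.121 0.091 0.106 0.003 0.008 0.005] p [ 0.5249 -0.0206  0.3249] [-3.1414e+00 -6.0000e-04 -3.8170e-01] 23.75 0.0275
t 23.75 [ 0.5249 -0.0206  0.3249] [-3.1414e+00 -6.0000e-04 -3.8170e-01] F [-1.61  0.79 -4.94] [0.032 0.263 0.001] w 0.0275
shift mm [  8.8   0.1 -46.1]
turn [-0.0002 -0.0006 -0.0007]
```

>>> move_arm:
  rows: "-0.4 0 1 0 0 0; -0.4 0 2 0 0 0; -0.2 0 2 0 0 0; -0.2 0 2 0 0 0; -0.1 0 2 0 0 0; -0.1 0 2 0 0 0; -0.1 0 2 0 0 0; 0 0 2 0 0 0; 0 0 2 0 0 0; 0 0 2 0 0 0; 0 0 2 0 0 0; 0 0 2 0 0 0; 0 0 2 0 0 0; 0.1 0 2 0 0 0; 0.1 0 2 0 0 0; 0.1 0 2 0 0 0; 0.1 0 2 0 0 0; 0.1 0 1 0 0 0; 0 0 0 0 0 0; 0 0 0 0 0 0"

```text
time_s: 26.25
ee_pos: [0.5244, -0.0204, 0.2891]
eef_rot: [-3.141, -0.003, -0.382]
force: [-0.8, -0.6, -2.2]
grip_width: 0.0275
```

```bash
python3 meas.py; python3 avg.py; python3 go.py .533 -.024 .371
```

```text
t 26.3 tcp [ 0.5244 -0.0204  0.2891] F [-0.25 -0.63 -2.8 ]
conv axis s,l mm 494.9 176.6 flange z by stub top 0.1717 by tcp 0.1722
fork top z 0.1718 plate s max 538.1 plate l [144.8 203.8] tips s [459.1 465.8] n 43
F [-0.478 -0.261 -2.354 -0.059  0.175 -0.008] se [0.182 0.192 0.156 0.012 0.01  0.009] p [ 0.5244 -0.0204  0.2891] [-3.1411e+00 -2.6000e-03 -3.8180e-01] 26.9 0.0276
t 26.9 [ 0.5244 -0.0204  0.2891] [-3.1411e+00 -2.6000e-03 -3.8180e-01] F [-1.44 -1.1  -2.41] [-0.092  0.24   0.006] w 0.0276
shift mm [  9.5   0.1 -81.9]
turn [-0.0005 -0.0026 -0.0008]
```

>>> move_arm:
  rows: "0.1 0 1 0 -0.0025 0; 0.2 0 2 0 0 0; 0.2 0 2 0 0 0; 0.2 0 2 0 0 0; 0.2 0 2 0 0 0; 0.2 0 2 0 0 0; 0.3 0 2 0 0 0; 0.3 0 2 0 0 0; 0.3 0 2 0 0 0; 0.3 0 2 0 0 0; 0.1 0 1 0 0 0; 0 0 0 0 0 0; 0 0 0 0 0 0"

```text
time_s: 28.52
ee_pos: [0.5268, -0.0214, 0.2679]
eef_rot: [-3.141, -0.0, -0.382]
force: [-1.0, 0.3, -0.7]
grip_width: 0.0276
```

```bash
python3 meas.py; python3 avg.py; python3 go.py .533 -.024 .371
```

```text
t 28.575 tcp [ 0.5268 -0.0214  0.2679] F [-2.66 -0.51 -0.94]
conv axis s,l mm 497.3 176.7 flange z by stub top 0.1504 by tcp 0.151
fork top z 0.1507 plate s max 541.0 plate l [145.  203.5] tips s [461.6 519.8] n 40
F [-1.504 -0.077 -0.481 -0.087  0.289 -0.005] se [0.189 0.107 0.154 0.006 0.01  0.008] p [ 0.5268 -0.0214  0.2678] [-3.1411e+00 -2.0000e-04 -3.8180e-01] 29.175 0.0272
t 29.175 [ 0.5268 -0.0214  0.2678] [-3.1411e+00 -2.0000e-04 -3.8180e-01] F [-1.35 -0.37  0.27] [-0.084  0.242  0.004] w 0.0272
shift mm [ 6.700e+00  1.000e-01 -1.032e+02]
turn [-0.0005 -0.0002 -0.0008]
```

>>> move_arm:
  rows: "-0.4 0 1 0 0 0; -0.3 0 1 0 0 0; 0 0 0 0 0 0; 0 0 0 0 0 0; 0 0 0 0 0 0"

```text
time_s: 29.8
ee_pos: [0.5268, -0.0214, 0.2662]
eef_rot: [-3.141, -0.003, -0.382]
force: [0.6, -0.9, 0.5]
grip_width: 0.0276
```

```bash
sed -i 's/range(12)/range(24)/;s/12\*\*.5/24**.5/' avg.py; python3 meas.py; python3 avg.py; python3 go.py .533 -.024 .371
```

```text
t 29.85 tcp [ 0.5267 -0.0214  0.2662] F [ 0.74 -1.12  0.94]
conv axis s,l mm 497.4 176.6 flange z by stub top 0.1487 by tcp 0.1493
fork top z 0.149 plate s max 541.4 plate l [145.3 204. ] tips s [461.6 519.9] n 43
F [ 0.799 -0.999 -0.103 -0.255 -0.121 -0.006] se [0.126 0.09  0.082 0.006 0.005 0.007] p [ 0.5268 -0.0214  0.2662] [-3.1407e+00 -2.9000e-03 -3.8200e-01] 31.05 0.0274
t 31.05 [ 0.5268 -0.0214  0.2662] [-3.1407e+00 -2.9000e-03 -3.8200e-01] F [ 0.89 -1.25  0.13] [-0.234 -0.111  0.011] w 0.0274
shift mm [   7.1    0.  -104.8]
turn [-0.0009 -0.0029 -0.001 ]
```

>>> move_arm:
  rows: "0.4 0 1 0 -0.001 0; 0 0 0 0 0 0; 0 0 0 0 0 0; 0 0 0 0 0 0"

```text
time_s: 31.55
ee_pos: [0.5271, -0.0215, 0.2651]
eef_rot: [-3.141, -0.001, -0.382]
force: [0.4, -0.7, -0.3]
grip_width: 0.0275
```

```bash
python3 avg.py; python3 go.py .533 -.024 .371
```

```text
F [ 0.466 -1.096 -0.221 -0.237 -0.061  0.003] se [0.118 0.099 0.107 0.007 0.006 0.006] p [ 0.5271 -0.0215  0.2651] [-3.1408e+00 -1.4000e-03 -3.8200e-01] 32.75 0.0275
t 32.75 [ 0.5271 -0.0215  0.265 ] [-3.1408e+00 -1.4000e-03 -3.8200e-01] F [ 0.36 -0.89 -0.26] [-0.289 -0.034  0.04 ] w 0.0275
shift mm [   6.6    0.  -106. ]
turn [-0.0008 -0.0014 -0.001 ]
```

>>> move_arm:
  rows: "0.3 0.4 1 -0.0008 -0.0012 0; 0 0 1 0 0 0; 0 0 0 0 0 0; 0 0 0 0 0 0; 0 0 0 0 0 0"

```text
time_s: 33.38
ee_pos: [0.5274, -0.0217, 0.263]
eef_rot: [-3.141, -0.001, -0.382]
force: [1.3, 0.7, 0.4]
grip_width: 0.0273
```

```bash
python3 avg.py; python3 meas.py; python3 go.py .533 -.024 .371
```

```text
F [ 0.993  0.226  0.213 -0.014 -0.231  0.002] se [0.103 0.084 0.11  0.006 0.006 0.007] p [ 0.5274 -0.0217  0.263 ] [-3.1408e+00 -8.0000e-04 -3.8180e-01] 34.575 0.0279
t 34.625 tcp [ 0.5274 -0.0217  0.263 ] F [ 0.63 -0.38  1.03]
conv axis s,l mm 497.8 176.5 flange z by stub top 0.1457 by tcp 0.1461
fork top z 0.1458 plate s max 541.6 plate l [145.  203.5] tips s [462.9 509.9] n 41
t 34.625 [ 0.5274 -0.0217  0.263 ] [-3.1408e+00 -7.0000e-04 -3.8180e-01] F [ 0.63 -0.38  1.03] [-0.024 -0.231  0.002] w 0.0274
shift mm [   6.1   -0.  -108. ]
turn [-0.0007 -0.0007 -0.0008]
```

>>> move_arm:
  rows: "0.4 -0.1 -0.8 0 0 0; 0 0 0 0 0 0; 0 0 0 0 0 0; 0 0 0 0 0 0"

```text
time_s: 35.12
ee_pos: [0.5275, -0.0217, 0.2636]
eef_rot: [-3.141, 0.001, -0.382]
force: [0.3, -0.3, -0.5]
grip_width: 0.0273
```

```bash
python3 avg.py; python3 go.py .533 -.024 .371
```

```text
F [-0.335  0.331 -0.136  0.017 -0.021  0.005] se [0.116 0.125 0.102 0.006 0.005 0.005] p [ 0.5275 -0.0217  0.2636] [-3.1412e+00  6.0000e-04 -3.8180e-01] 36.325 0.0275
t 36.325 [ 0.5275 -0.0217  0.2636] [-3.1412e+00  6.0000e-04 -3.8180e-01] F [ 0.13  0.06 -0.31] [ 0.001 -0.046  0.001] w 0.0275
shift mm [   5.9    0.  -107.4]
turn [-0.0004  0.0006 -0.0008]
```

Vertical and sideways forces are now at the unloaded baseline: Fz -0.14 against -0.10, moments near zero. I'll ease the grip to 3 N, then open.

>>> move_arm:
  rows: "0 0 0 0 0 0; 0 0 0 0 0 0; 0 0 0 0 0 0; 0 0 0 0 0 0"
  newtons: 3

```text
time_s: 36.83
ee_pos: [0.5275, -0.0217, 0.2636]
eef_rot: [-3.141, 0.001, -0.382]
force: [-0.3, -0.3, 0.5]
grip_width: 0.028
```

```bash
python3 avg.py; python3 meas.py
```

```text
F [-0.303  0.417 -0.359  0.018 -0.043 -0.007] se [0.096 0.111 0.067 0.006 0.006 0.005] p [ 0.5275 -0.0217  0.2636] [-3.1412e+00  7.0000e-04 -3.8180e-01] 38.025 0.0279
t 38.075 tcp [ 0.5275 -0.0217  0.2636] F [-0.2   0.01 -0.03]
conv axis s,l mm 498.0 176.6 flange z by stub top 0.1462 by tcp 0.1467
fork top z 0.1464 plate s max 541.5 plate l [145.2 203.5] tips s [463.  469.5] n 37
```

>>> move_arm:
  rows: "0.1 0 1 0 0 0; 0 0 0 0 0 0; 0 0 0 0 0 0"

```text
time_s: 38.45
ee_pos: [0.5277, -0.0218, 0.2626]
eef_rot: [-3.141, 0.001, -0.382]
force: [0.2, 1.0, 0.3]
grip_width: 0.0277
```

```bash
python3 avg.py; python3 meas.py
```

```text
F [-0.333  0.41  -0.155  0.027 -0.058  0.002] se [0.122 0.114 0.085 0.007 0.005 0.006] p [ 0.5277 -0.0218  0.2625] [-3.1412e+00  5.0000e-04 -3.8170e-01] 39.65 0.028
t 39.7 tcp [ 0.5277 -0.0218  0.2625] F [0.36 0.03 0.16]
conv axis s,l mm 498.1 176.7 flange z by stub top 0.1452 by tcp 0.1456
fork top z 0.1453 plate s max 541.6 plate l [144.9 202.8] tips s [462.9 469.9] n 40
```

Force is at the baseline. Opening now.

>>> move_arm:
  rows: "0 0 0 0 0 0; 0 0 0 0 0 0; 0 0 0 0 0 0; 0 0 0 0 0 0; 0 0 0 0 0 0; 0 0 0 0 0 0; 0 0 0 0 0 0; 0 0 0 0 0 0"
  grip: 0.3

```text
time_s: 40.7
ee_pos: [0.5277, -0.0219, 0.2626]
eef_rot: [-3.141, 0.0, -0.382]
force: [-0.6, -0.1, -1.2]
grip_width: 0.0606
```

```bash
python3 meas.py;python3 avg.py; python3 meas.py; python3 - <<'E'
from h import *
c=camera("side"); cv2.imwrite("pics/side_r1.png",cv2.resize(c["color"][130:280,230:430],None,fx=4,fy=4))
E
```

```text
t 40.75 tcp [ 0.5277 -0.0219  0.2626] F [ 0.26 -0.57  0.38]
conv axis s,l mm 498.5 176.8 flange z by stub top 0.1444 by tcp 0.1457
fork top z 0.1447 plate s max 541.7 plate l [144.4 202.9] tips s [463.4 519.2] n 40
F [-0.228  0.031  0.037 -0.019 -0.064 -0.002] se [0.085 0.08  0.096 0.004 0.006 0.005] p [ 0.5277 -0.0219  0.2626] [-3.1412e+00  3.0000e-04 -3.8180e-01] 41.95 0.0615
t 42.0 tcp [ 0.5277 -0.0219  0.2626] F [-0.65 -0.09 -0.46]
conv axis s,l mm 498.3 176.9 flange z by stub top 0.1443 by tcp 0.1457
fork top z 0.1448 plate s max 541.7 plate l [144.9 203.6] tips s [463.2 519.2] n 40
```

View pics/side_r1.png

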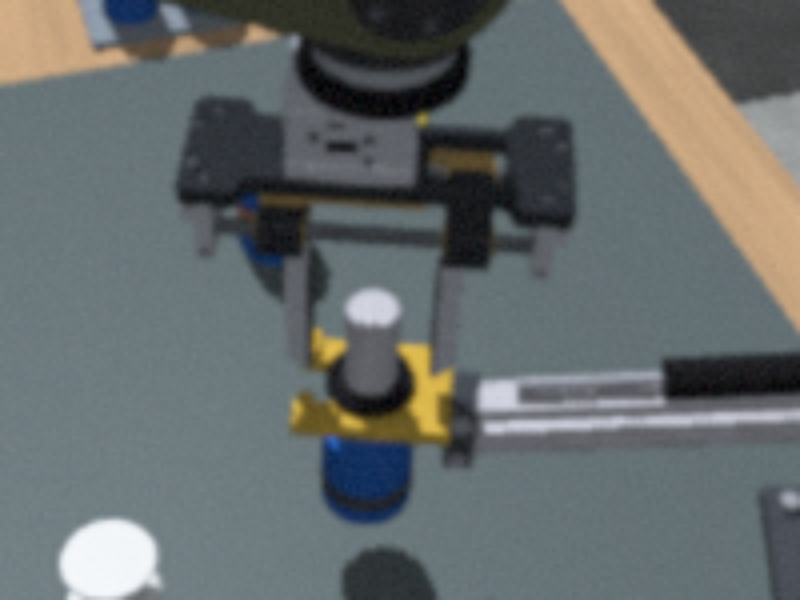

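The converter hangs free, and the fork moved under 1 mm on release. I'll retreat straight up.

>>> move_arm:
  rows: "0 0 -4 0 0 0; 0 0 -8 0 0 0; 0 0 -10 0 0 0; 0 0 -12 0 0 0; 0 0 -12 0 0 0; 0 0 -12 0 0 0; 0 0 -12 0 0 0; 0 0 -12 0 0 0; 0 0 -12 0 0 0; 0 0 -12 0 0 0; 0 0 -12 0 0 0; 0 0 -6 0 0 0; 0 0 0 0 0 0; 0 0 0 0 0 0; 0 0 0 0 0 0"

```text
time_s: 43.92
ee_pos: [0.5276, -0.0219, 0.3959]
eef_rot: [-3.141, -0.0, -0.382]
force: [-0.0, 0.4, -0.6]
grip_width: 0.0615
```

```bash
python3 - <<'E'
from h import *
c=camera("side"); cv2.imwrite("pics/side_end.png",c["color"]);o=sensors.get_obs();print(o["time_s"],o["ee_pos"],o["joint_vel"].round(4))
for k in range(2):
    c=camera("side");P=cloud(c);q=P.reshape(-1,3)
    d=np.hypot(q[:,0]-.528,q[:,1]+.0215); k=(d<.016)&(q[:,2]>.195)&(q[:,2]<.215); s=q[k]
    print(k.sum(),np.median(s,0), np.median(s[s[:,2]>.2][:,2])-.058)
    for i in range(10): camera("top")
E
```

```text
43.975 [ 0.52760544 -0.02192505  0.39586783] [-0.0015 -0.0003 -0.0044 -0.0004 -0.0011 -0.0009]
137 [ 0.52727341 -0.02426367  0.20210627] 0.1443231633304149
136 [ 0.52716504 -0.02477096  0.20206804] 0.1442520388532919
```

View pics/side_end.png

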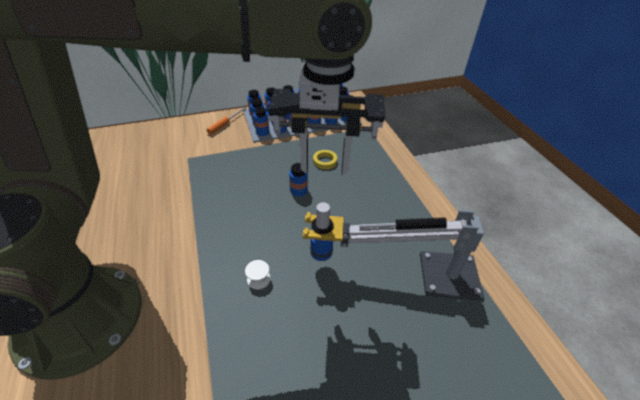

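The converter hangs still in the fork at about (322,225). The gripper is clear, and the capped part (298,180), spool (257,272) and tape (325,158) are where they started. Handing in.

```bash
python3 -c "
from station import ctrl
print(ctrl.hand_in())"
```

```text
the job is handed in; nothing more can be done
None
```

The converter is hanging by its flange in the yellow fork, flat behind the upturned tips. The job was handed in at about 45 s of the 72 s allowed.

- **Grasp and entry:** I gripped the stub from above and weighed the converter on lifting, at about 8.5 N. I brought it in over the prong tips about 6 mm clear of them.
- **Sinking:** I held on while the fork sank about 109 mm along its arc at roughly 16 mm/s. I stopped when the wrist force was back at its empty-gripper reading (Fz -0.16 N against -0.10 N, noise about 0.1 N), then opened.
- **Release:** The fork settled 0.5–1 mm. The flange stayed at about 144 mm height in two pictures half a second apart, and the gripper then withdrew straight up. In the last picture the capped part, spool and tape stood where they began.

**What did not go perfectly:**
- The first descent to the converter went 8 mm too deep. It touched nothing and I corrected it before closing the gripper.
- During the sinking the side force on the tool reached about 1.5 N on average (2.7 N in one noisy reading). I relieved it before letting go.
- The fork's speed comes from the commanded rows; I did not measure it continuously.

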